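# Swap the dust plug of a bench air coupler for the test gauge

### The arm

A 7-joint arm with a two-finger parallel gripper is mounted at the origin on a cart in front of the work surface, level with it; the furniture and walls round the work are solid. World frame = base frame: x ahead of the robot, y to its left, z up, the work surface at z = 0. Lengths are in m, angles in rad, forces in N, time in s.
With the tool pointing down it reaches from about 0.425 to 0.925 m from the base axis. Payload 6.8 kg.
Tool frame: the origin (TCP) lies on the front face of the gripper's body, between the roots of the fingers; the fingertips stand 73 mm ahead of it and the grasp point (between the pads) lies r.pinch_z ahead of it (r.pinch_z is the distance from the TCP to the grasp point, in m); z points along the fingers, y is the direction in which the jaws open and shut (so a half turn about z gives the same grasp; the last joint's range is limited). The gripper opens to 85 mm and grips with 20 to 120 N. Pads are 22 mm wide; open, the fingers measure 114 mm over their backs; the gripper's body (76 mm by 85 mm) begins 54 mm behind the grasp point. The pads swing forward as they close: fully open they stand 13 mm farther back than shut.
Start: joints at [-1.386, 0.477, 0.022, 1.555, -0.011, 1.109, -0.083], TCP at [0.195, 0.646, 0.304] pointing down, gripper open.
Joint ranges: [-2.96, 2.96], [-0.34, 2.1], [-1.41, 1.46], [0.24, 2.44], [-1.37, 4.51], [0.17, 1.92], [-2.96, 2.96]. Speed limits (rad/s): [2.39, 2.39, 3.14, 3.14, 3.14, 3.14, 3.14].

### API

Orientations are given as a rotation vector (axis times angle).
In Python, from bench import readout, grab_frame, r, search_frame, masks_of, tip_of gives the robot as it stands.
- The arm moves only by the tool step_arm, never from a script. Its argument "commands" is a list of rows, each a list of 7 numbers: the shift along the tool's x, y, z as a fraction of full scale, then the turn, a rotation vector about the tool's x, y, z as a fraction of full scale, then the gripper's target within -1 to 1 (shut at 1, half-way at 0, fully open at -1). In form: [[tx, ty, tz, ax, ay, az, hand], ...]. A call has exactly 10 rows; each row is the pose to reach, as a shift and turn from the pose measured when the call began, along the tool's axes at that moment, turning the shorter way round; what a row does not reach only later rows make up. Full scale, the value 1, is 500 mm for a shift and 360 degrees for a turn. A row lasts 1/8 s, in which the tool goes at most 62.5 mm and 10.7 degrees, less where a joint would pass 70% of its speed; a pose out of reach is approached as far as the arm can. A call with a number of a shift or a turn outside -1 to 1 is refused whole. A call with a gripper value outside its range is refused whole. The fingers move at their own pace and stop on an object; "newtons" is the grip in N (left out, the last holds). Time passes only in rows, so rows that repeat a pose let the fingers close, or fill a call up. It gives the time, the measured TCP pose, the force and the opening at its end, in the units of the state.
- readout.get_obs(): the state, without advancing time (a new reading comes with each control period).
- grab_frame(name): name is "scene" or "top" or "wrist"; returns a dict with "img" (400x640x3 uint8, red, green, blue), "K" (3x3 intrinsics, pixels), "world_to_cam" (4x4, takes a point from world to camera coordinates). Camera axes: x right, y down, z forward; pixel columns grow to the right and rows downward; lengths in m; the calibration is good to about 2 mm. A picture is of the moment at which its call begins. There is no depth.
- r.hand_in(): hands the job in, once; it reports no verdict.
Trained networks look in a picture, given as the dict that the camera call returned (one of the last four; its "shot" number tells which), for a name from the list of things; names that differ only in an ending like _2 or _b are one class to them, and where a whole thing is asked for, a point or a joint stands for the part that bears it (a point fixed in the world has none). Each returns a list of dicts, best first, with "p" (0 to 1); they miss things now and then, are a little off and sometimes report something else, mostly with a low value. They report only what shows in the picture. A call takes as long as a camera call. They do not tell look-alikes from the thing itself.
- search_frame(thing, picture): "extent" ([centre column, centre row, width, height] in pixels, round what is visible of it).
- masks_of(thing, picture): "pixels" (400x640 bool, what is visible of it) and "extent" ([centre column, centre row, width, height] in pixels, round what is visible of it).
- tip_of(thing, picture): "point" ([column, row] in pixels: a listed point, or the origin of a listed thing).
The state is a dict: "clock": time; "joints": joint angles; "qvel": joint speeds; "tau": joint torques, N m; "tcp_pos": TCP position; "orientation": TCP orientation; "contact_force": force on the tool from outside, world axes, zero at the start; "moment": the same for the moment, N m; "grip_width": finger opening in m.
Only numpy, scipy, OpenCV 4.12 (cv2) and the standard library are available. Lean on these libraries where they do the work, as an engineer would, in place of code of your own. Each camera call takes 0.05 s, during which the arm holds its last target. There are 200 camera calls.

### The job

Fit the pressure gauge to the blue bench air block: pull back (down) the knurled sleeve of its quick coupler until the red dust plug pops up and the sleeve stays back, then take the dust plug out and stand it in the empty hole of the wooden rack. Take the gauge from the rack and feel its close-fitting plug into the coupler and press it gently until it is fully home and the sleeve springs forward and locks it, then let go. Leave the bronze silencer standing in the rack.

Things in the scene. Friction and masses are not known exactly. Their poses are not given: they have to be found in the camera images.
- air_block: Bench air block fixed to the table: steel foot plate 78 x 116 x 6 mm, blue block 46 x 92 mm up to 42 mm high, one brass coupler upright on its top. Origin: centre of the underside, on the coupler's axis; z up. Nothing stands beside the coupler above 45 mm but its 38 mm hexagon (42-54 mm high).
- mouth (a point): Centre of the coupler's open upper end, 100 mm above the table. Bore 17.2 mm wide, mouth with a fine 0.3 mm chamfer, brass nose 27.6 mm outside. Home plug: shoulder less than 1.5 mm above this point. With the sleeve back, a springy trip first meets a plug with its shoulder about 11 mm above; pressing home takes 5-14 N, then comes a hard stop; keep below 25 N.
- sleeve (a joint): Knurled steel sleeve round the coupler's nose, 39 mm outside, 27 mm tall. 0 = sprung forward (top level with the mouth, plug locked), grows in m as it is pulled straight down, stop at 0.0105; spring 4.5 N at 0, 9 N at the stop. Beyond 0.0085 the dust plug is freed and pops up 10 mm; let go then, the sleeve stays at 0.008 until a plug is pressed home and it springs to 0.
- sleeve_mid (a point): On the sleeve's axis at half its height: 13.5 mm below its upper and above its lower edge. Moves with the sleeve.
- blank: Red dust plug locked in the coupler at the start. Origin: on its axis at the underside of its shoulder; z up. Above: shoulder 26 mm wide, 3 mm thick, then a ribbed round head 22 mm wide up to 23 mm. Below: nose 15.6 mm wide, 30 mm long, with a groove.
- gauge: Pressure gauge standing in the rack. Origin: on the plug's axis at the underside of its hexagonal shoulder (26 mm wide, 5 mm thick); z up. Round black case 42 mm wide, 24 mm thick along x, its centre 36 mm above the origin; white dial on the -x side. Grasp it across the 24 mm. Plug nose below: 15.6 mm wide, 30 mm long, grooved. About 150 g.
- silencer: Bronze silencer on an equal plug, standing in the rack; to be left there. Origin: on its axis at the underside of its 26 mm hexagonal shoulder; z up. Above it 37 mm tall, 21 mm wide.
- rack: Beech rack fixed to the table, 46 x 164 x 40 mm, three holes in a row along its y axis. Origin: centre of the underside; z up.
- rack_hole0 (a point): Mouth of the hole at the rack's -y end (top face, 40 mm up), 21 mm wide, 34 mm deep; 56 mm to the next. A plug standing in it rests on its shoulder, so its origin is at this point. Empty at the start.
- rack_hole1 (a point): Mouth of the middle hole, same size. Holds the gauge or the silencer at the start.
- rack_hole2 (a point): Mouth of the hole at the rack's +y end, same size. Holds the gauge or the silencer at the start.
Mind the look-alikes: they are no part of the job. Of the things that look like the blank, the larger one is meant.

How it is judged:
By the outcome, as a careful person would: the job done as asked, in the order asked, and still so for the second after the job is handed in, with the robot touching nothing.
It also fails if it takes over 72 s, if anything falls off the work surface, if the arm or the gripper's body presses on something with over 40 N, if the wrist force passes 120 N, or if a joint passes its speed limit or range.

## Working session

There is one attempt and no reset: what is moved stays moved. The work goes in short steps, Python scripts to look and compute and a tool call to move; the robot and the scene stay as the last step left them, time stands still between calls to the robot, and variables do not carry over. Pictures are saved under pics/ and viewed, about 8 in all and at most 12, crops included, and the job is handed in when it is done.

Besides the shell and the picture viewer there is one more tool, called as a command line: name --pt "numbers of a row" for each row, then --argument value for the rest. step_arm: Moves the arm, as the interface text tells. Its arguments: {"type":"object","properties":{"commands":{"type":"array"},"newtons":{"type":"number"}},"required":["commands"]}

```bash
ls; mkdir -p pics
cat > h.py <<'E'
import numpy as np, cv2
from scipy.spatial.transform import Rotation as R
from bench import readout, grab_frame, r, search_frame, masks_of, tip_of
def ray(f,p):
    M=np.array(f["world_to_cam"]);K=np.array(f["K"])
    d=M[:3,:3].T@np.linalg.inv(K)@[p[0],p[1],1]; c=-M[:3,:3].T@M[:3,3]
    return c,d
def atz(f,p,z):
    c,d=ray(f,p); return c+d*(z-c[2])/d[2]
def proj(f,P):
    M=np.array(f["world_to_cam"]);K=np.array(f["K"])
    q=K@(M[:3,:3]@np.asarray(P)+M[:3,3]); return q[:2]/q[2]
def save(f,n,box=None,s=1):
    im=f["img"][:,:,::-1]
    if box: im=im[box[1]:box[3],box[0]:box[2]]
    cv2.imwrite("pics/"+n,cv2.resize(im,None,fx=s,fy=s,interpolation=cv2.INTER_CUBIC))
def tri(fs,ps):
    A=np.zeros((3,3));b=np.zeros(3)
    for f,p in zip(fs,ps):
        c,d=ray(f,p);d=d/np.linalg.norm(d);P=np.eye(3)-np.outer(d,d);A+=P;b+=P@c
    return np.linalg.solve(A,b)
def move(target,rv=None):
    o=readout.get_obs();Rm=R.from_rotvec(o["orientation"])
    s=Rm.inv().apply(np.array(target)-o["tcp_pos"])/0.5
    t=None if rv is None else (Rm.inv()*R.from_rotvec(rv)).as_rotvec()/(2*np.pi)
    print("shift",s.round(4),"turn",None if t is None else t.round(4))
E
cat > a.py <<'E'
from h import *
o=readout.get_obs();print({k:np.round(v,4) for k,v in o.items()},r.pinch_z)
F={n:grab_frame(n) for n in("scene","top","wrist")}
for n,f in F.items():
    save(f,n+"0.png"); M=np.array(f["world_to_cam"]);print(n,(-M[:3,:3].T@M[:3,3]).round(3))
    for t in("air_block","mouth","sleeve_mid","blank","gauge","silencer","rack","rack_hole0","rack_hole1","rack_hole2"):
        print(n,t,[(np.round(q["point"]).tolist(),round(q["p"],2)) for q in tip_of(t,f)][:4],[(np.round(q["extent"]).tolist(),round(q["p"],2)) for q in search_frame(t,f)][:4] if t in("blank","gauge") else "")
E
python3 a.py
```

```text
pics
{'clock': np.float64(0.0), 'joints': array([-1.3861,  0.4778,  0.0223,  1.5565, -0.0115,  1.1093, -0.0831]), 'qvel': array([ 0.0004,  0.0018, -0.0012, -0.0016, -0.    ,  0.0014,  0.0001]), 'tau': array([-0.00000e+00, -5.96456e+01,  1.60800e+00, -2.81198e+01,
        1.25000e-02,  9.20000e-03, -0.00000e+00]), 'tcp_pos': array([0.1947, 0.6458, 0.3029]), 'orientation': array([-4.5820e-01, -3.1079e+00,  2.9000e-03]), 'contact_force': array([ 0.7278, -0.6747,  0.7954]), 'moment': array([0.013 , 0.048 , 0.0263]), 'grip_width': np.float64(0.0854)} 0.0539
scene [-0.097 -0.699  0.528]
scene air_block [([266.0, 236.0], 0.8), ([360.0, 235.0], 0.19)] 
scene mouth [([260.0, 192.0], 0.55)] 
scene sleeve_mid [([264.0, 199.0], 0.63)] 
scene blank [([261.0, 192.0], 0.61), ([301.0, 247.0], 0.55)] [([298.0, 252.0, 7.0, 26.0], 0.67), ([261.0, 190.0, 16.0, 15.0], 0.62)]
scene gauge [([357.0, 232.0], 0.96)] [([361.0, 220.0, 27.0, 33.0], 0.91)]
scene silencer [([333.0, 222.0], 0.52)] 
scene rack [([364.0, 251.0], 0.74), ([358.0, 230.0], 0.66)] 
scene rack_hole0 [([364.0, 233.0], 0.98), ([392.0, 244.0]
[... 269 characters left out ...]
218.0], 0.7)] 
top blank [([258.0, 218.0], 0.62), ([304.0, 218.0], 0.43)] [([261.0, 218.0, 11.0, 12.0], 0.44)]
top gauge [([337.0, 182.0], 0.8)] [([343.0, 181.0, 18.0, 12.0], 0.6), ([339.0, 183.0, 70.0, 29.0], 0.49)]
top silencer [([316.0, 186.0], 0.43)] 
top rack [([338.0, 181.0], 0.57)] 
top rack_hole0 [([364.0, 178.0], 0.98), ([338.0, 181.0], 0.62)] 
top rack_hole1 [([364.0, 178.0], 0.98), ([338.0, 181.0], 0.62)] 
top rack_hole2 [([364.0, 178.0], 0.98), ([338.0, 181.0], 0.62)] 
wrist [0.12  0.669 0.372]
wrist air_block [] 
wrist mouth [] 
wrist sleeve_mid [] 
wrist blank [] []
wrist gauge [] []
wrist silencer [] 
wrist rack [] 
wrist rack_hole0 [] 
wrist rack_hole1 [] 
wrist rack_hole2 []
```

```bash
python3 - <<'E'
from h import *
a=cv2.imread("pics/scene0.png")[150:300,210:430];b=cv2.imread("pics/top0.png")[140:270,210:410]
a=cv2.resize(a,(660,450//1));a=cv2.resize(a,(440*1,300));b=cv2.resize(b,(440,286))
cv2.imwrite("pics/c0.png",cv2.resize(np.vstack([a,b]),(440,586)))
E
python3 - <<'E'
from h import *
F={n:grab_frame(n) for n in("scene","top")};s,t=F["scene"],F["top"]
for n,p,q,z in(("mouth",(260,192),(259,218),.1),("gauge",(357,232),(337,182),.04),("hole0",(392,244),(364,178),.04),("sil",(333,222),(316,186),.04),("smid",(264,199),(263,218),.087),("ab",(266,236),(262,219),0)):
    print(n,tri([s,t],[p,q]).round(4),atz(s,p,z).round(4),atz(t,q,z).round(4))
E
```

```text
mouth [ 0.4187 -0.1332  0.1029] [ 0.4229 -0.1303  0.1   ] [ 0.4179 -0.132   0.1   ]
gauge [ 0.5032 -0.301   0.0413] [ 0.5027 -0.2981  0.04  ] [ 0.5051 -0.3033  0.04  ]
hole0 [ 0.516  -0.3664  0.0365] [ 0.5112 -0.3683  0.04  ] [ 0.516  -0.3664  0.04  ]
sil [ 0.4924 -0.2526  0.0487] [ 0.5014 -0.2429  0.04  ] [ 0.4945 -0.2545  0.04  ]
smid [ 0.4193 -0.1409  0.0904] [ 0.4245 -0.1381  0.087 ] [ 0.418  -0.1392  0.087 ]
ab [ 0.4194 -0.1324  0.0033] [ 0.4266 -0.1341  0.    ] [ 0.4149 -0.1273  0.    ]
```

View pics/c0.png

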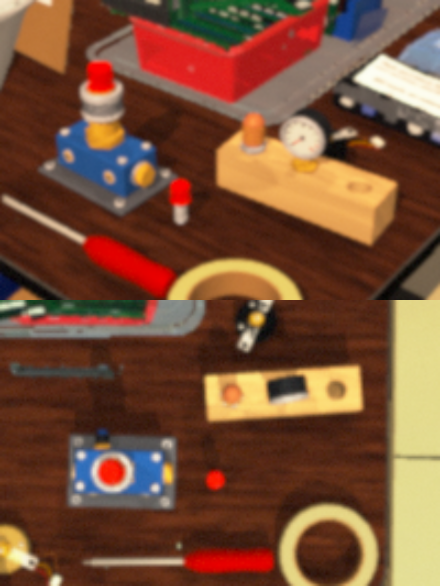

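View pics/scene0.png

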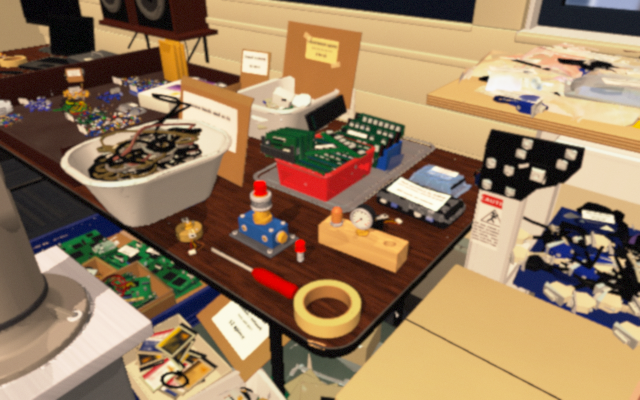

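Run:
```python
from h import *
s=grab_frame("scene")
for n,p in(("basin near",(110,218)),("basin right",(215,195)),("panel R base",(243,187)),("panel L base",(190,110)),("bin",(280,185)),("cardboard2",(350,130)),("speaker",(120,60))):
    print(n,atz(s,p,0).round(3))
g=np.pi/2**.5
move([.47,.25,.33],[g,g,0]); print(R.from_rotvec(readout.get_obs()["orientation"]).as_matrix().round(3))
```

```text
basin near [0.266 0.167 0.   ]
basin right [0.469 0.072 0.   ]
panel R base [0.536 0.051 0.   ]
panel L base [0.79  0.584 0.   ]
bin [ 0.598 -0.01   0.   ]
cardboard2 [0.983 0.066 0.   ]
speaker [1.008 1.387 0.   ]
shift [-0.7557 -0.5999 -0.0522] turn [-0.     -0.      0.2034]
[[-0.957  0.289 -0.   ]
 [ 0.289  0.957  0.   ]
 [ 0.    -0.    -1.   ]]
```

step_arm --pt "-0.1 -0.09 -0.15 0 0 0.03 -1" --pt "-0.2 -0.18 -0.15 0 0 0.06 -1" --pt "-0.3 -0.27 -0.15 0 0 0.085 -1" --pt "-0.4 -0.35 -0.15 0 0 0.11 -1" --pt "-0.5 -0.43 -0.15 0 0 0.14 -1" --pt "-0.6 -0.51 -0.15 0 0 0.165 -1" --pt "-0.7 -0.58 -0.15 0 0 0.19 -1" --pt "-0.74 -0.61 -0.15 0 0 0.2034 -1" --pt "-0.74 -0.61 -0.15 0 0 0.2034 -1" --pt "-0.74 -0.61 -0.15 0 0 0.2034 -1"

```text
clock: 3.35
tcp_pos: [0.4609, 0.2477, 0.3789]
orientation: [-2.221, -2.221, -0.0]
contact_force: [0.2, -0.0, -0.3]
grip_width: 0.0856
```

Run:
```python
from h import *
o=readout.get_obs();print(o["clock"],o["tcp_pos"],o["joints"].round(2))
g=np.pi/2**.5
move([.45,-.22,.34],[g,g,0])
```

```text
3.35 [0.46088872 0.24766402 0.37893593] [-1.01  0.16  0.45  1.85 -0.08  1.15 -0.53]
shift [-0.9354 -0.0216  0.0774] turn [-0.     -0.0001 -0.    ]
```

step_arm --pt "-0.12 -0.01 0 0 0 0 -1" --pt "-0.24 -0.02 0 0 0 0 -1" --pt "-0.36 -0.02 0 0 0 0 -1" --pt "-0.48 -0.02 0 0 0 0 -1" --pt "-0.6 -0.02 0 0 0 0 -1" --pt "-0.72 -0.02 0.03 0 0 0 -1" --pt "-0.84 -0.02 0.06 0 0 0 -1" --pt "-0.93 -0.02 0.08 0 0 0 -1" --pt "-0.93 -0.02 0.08 0 0 0 -1" --pt "-0.93 -0.02 0.08 0 0 0 -1"

```text
clock: 4.6
tcp_pos: [0.4517, -0.2155, 0.3385]
orientation: [-2.217, -2.224, -0.001]
contact_force: [0.9, -0.7, 0.2]
grip_width: 0.0851
```

Run:
```python
from h import *
o=readout.get_obs();print(o["tcp_pos"],o["joints"].round(2))
w=grab_frame("wrist");save(w,"w1.png")
print(np.array(w["world_to_cam"]).round(3),np.array(w["K"]).round(0))
Z=dict(mouth=.1,sleeve_mid=.0865,blank=.1,gauge=.04,silencer=.04,rack_hole0=.04)
for t,z in Z.items():
    print(t,[(np.round(q["point"],1).tolist(),round(q["p"],2),atz(w,q["point"],z)[:2].round(4)) for q in tip_of(t,w)][:4])
```

```text
[ 0.45165296 -0.21546601  0.33849475] [-0.43  0.19  0.88  1.96 -0.17  1.06  0.52]
[[ 1.     0.003 -0.    -0.451]
 [ 0.003 -0.953  0.303 -0.255]
 [ 0.    -0.303 -0.953  0.346]
 [ 0.     0.     0.     1.   ]] [[299.   0. 323.]
 [  0. 299. 204.]
 [  0.   0.   1.]]
mouth [([287.7, 104.4], 0.94, array([ 0.4174, -0.1335])), ([364.5, 238.2], 0.67, array([ 0.4986, -0.2754]))]
sleeve_mid [([291.0, 107.4], 0.86, array([ 0.4191, -0.1363]))]
blank [([285.8, 104.7], 0.86, array([ 0.4155, -0.1338])), ([292.0, 187.5], 0.7, array([ 0.4192, -0.2171]))]
gauge [([362.0, 240.0], 0.56, array([ 0.5045, -0.3051]))]
silencer [([360.0, 198.5], 0.75, array([ 0.4995, -0.2471]))]
rack_hole0 [([365.2, 242.1], 0.97, array([ 0.5089, -0.3082])), ([363.6, 275.8], 0.9, array([ 0.5091, -0.3596])), ([359.1, 200.5], 0.72, array([ 0.4985, -0.2497]))]
```

View pics/w1.png

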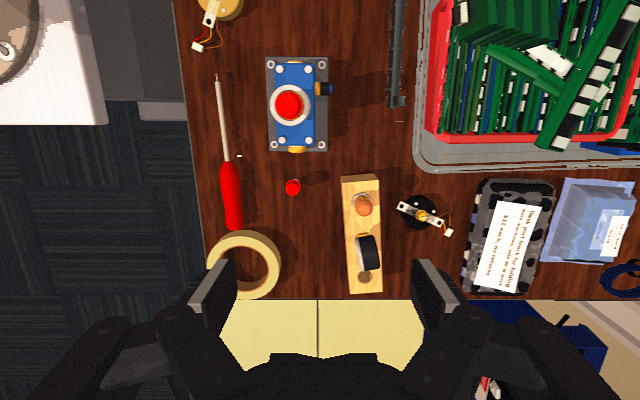

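step_arm --pt "0.08 -0.03 0.05 0 0 0 -1" --pt "0.16 -0.068 0.1 0 0 0 -1" --pt "0.164 -0.068 0.19 0 0 0 -1" --pt "0.164 -0.068 0.22 0 0 0 -1" --pt "0.164 -0.068 0.22 0 0 0 -1" --pt "0.164 -0.068 0.22 0 0 0 -1" --pt "0.164 -0.068 0.22 0 0 0 -1" --pt "0.164 -0.068 0.22 0 0 0 -1" --pt "0.164 -0.068 0.22 0 0 0 -1" --pt "0.164 -0.068 0.22 0 0 0 -1"

```text
clock: 6.2
tcp_pos: [0.4171, -0.1345, 0.229]
orientation: [-2.22, -2.223, -0.002]
contact_force: [0.4, -0.1, 0.7]
grip_width: 0.0853
```

```bash
cat > circ.py <<'E'
from h import *
def rect(f,z,c,half=.05,n=500):
    "metric top view of plane z around c: column=x, row=-y"
    src=np.float32([[0,0],[n,0],[n,n],[0,n]])
    w=[(c[0]-half,c[1]+half),(c[0]+half,c[1]+half),(c[0]+half,c[1]-half),(c[0]-half,c[1]-half)]
    H=cv2.getPerspectiveTransform(np.float32([proj(f,(*p,z)) for p in w]),src)
    return cv2.warpPerspective(f["img"],H,(n,n),flags=cv2.INTER_CUBIC)
E
python3 - <<'E'
from circ import *
o=readout.get_obs();print(o["tcp_pos"],o["joints"].round(2))
w=grab_frame("wrist")
c=(.4175,-.134)
a=rect(w,.123,c);b=rect(w,.1,c)
cv2.imwrite("pics/r1.png",cv2.resize(np.hstack([a,b])[:,:,::-1],(800,400)))
# red blob on plane .123
hsv=cv2.cvtColor(a,cv2.COLOR_RGB2HSV)
m=(((hsv[...,0]<8)|(hsv[...,0]>172))&(hsv[...,1]>150)&(hsv[...,2]>60)).astype(np.uint8)
k=cv2.findContours(m,cv2.RETR_EXTERNAL,cv2.CHAIN_APPROX_NONE)[0];k=max(k,key=cv2.contourArea)
(x,y),rad=cv2.minEnclosingCircle(k);print("red",c[0]-.05+x*2e-4,c[1]+.05-y*2e-4,rad*.2,cv2.boundingRect(k))
print([(t,np.round(q["point"],1).tolist(),atz(w,q["point"],.1)[:2].round(4)) for t in("mouth","blank") for q in tip_of(t,w)[:1]])
E
```

```text
[ 0.41708259 -0.13447896  0.22902636] [-0.53  0.24  0.81  2.21 -0.24  0.78  0.44]
red 0.41659999999999997 -0.1308 16.93666687011719 (196, 151, 118, 163)
[('blank', [318.7, 284.6], array([ 0.4144, -0.1837]))]
```

View pics/r1.png

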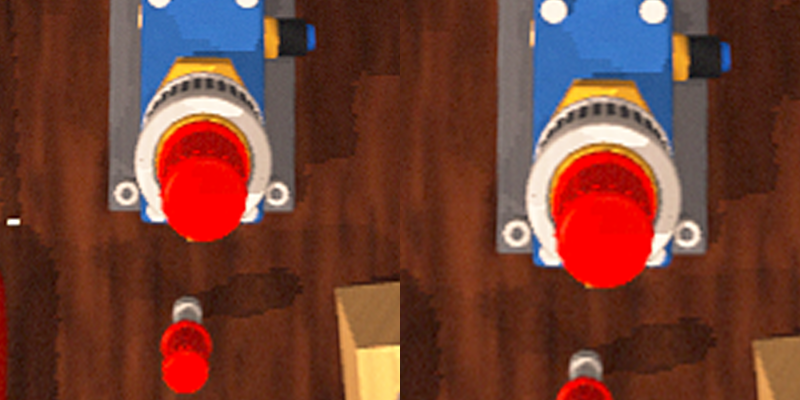

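step_arm --pt "0.002 0.0024 0.05 0 0 0 -1" --pt "0.002 0.0024 0.1 0 0 0 -1" --pt "0.002 0.0024 0.14 0 0 0 -1" --pt "0.002 0.0024 0.161 0 0 0 -1" --pt "0.002 0.0024 0.161 0 0 0 -0.3" --pt "0.002 0.0024 0.161 0 0 0 0.3" --pt "0.002 0.0024 0.161 0 0 0 1" --pt "0.002 0.0024 0.161 0 0 0 1" --pt "0.002 0.0024 0.161 0 0 0 1" --pt "0.002 0.0024 0.161 0 0 0 1" --newtons 50

```text
clock: 7.6
tcp_pos: [0.4181, -0.1335, 0.1486]
orientation: [-2.22, -2.222, -0.002]
contact_force: [-3.4, -0.3, 5.2]
grip_width: 0.0368
```

Run:
```python
from circ import *
o=readout.get_obs();print({k:np.round(o[k],4) for k in("tcp_pos","orientation","contact_force","grip_width")},r.pinch_z)
```

```text
{'tcp_pos': array([ 0.4181, -0.1335,  0.1486]), 'orientation': array([-2.2195e+00, -2.2225e+00, -1.7000e-03]), 'contact_force': array([-3.4444, -0.3366,  5.244 ]), 'grip_width': np.float64(0.0368)} 0.0539
```

step_arm --pt "0 0 0.004 0 0 0 1" --pt "0 0 0.008 0 0 0 1" --pt "0 0 0.012 0 0 0 1" --pt "0 0 0.016 0 0 0 1" --pt "0 0 0.018 0 0 0 1" --pt "0 0 0.0196 0 0 0 1" --pt "0 0 0.0196 0 0 0 1" --pt "0 0 0.0196 0 0 0 1" --pt "0 0 0.0196 0 0 0 1" --pt "0 0 0.0196 0 0 0 1"

```text
clock: 8.85
tcp_pos: [0.4182, -0.1335, 0.1391]
orientation: [-2.22, -2.222, -0.002]
contact_force: [-3.4, -0.5, 8.0]
grip_width: 0.0361
```

Run:
```python
from circ import *
s=grab_frame("scene");w=grab_frame("wrist")
a=cv2.resize(s["img"][150:260,210:330],(480,440));b=cv2.resize(w["img"][200:400,230:420],(320,337))
im=np.zeros((440,800,3),np.uint8);im[:,:480]=a;im[:337,480:]=b
cv2.imwrite("pics/p1.png",im[:,:,::-1])
```

```text
(no output)
```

View pics/p1.png

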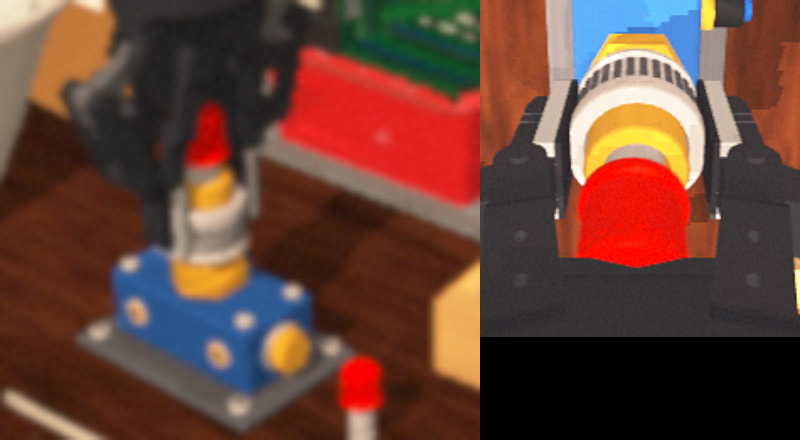

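step_arm --pt "0 0 0 0 0 0 -0.6" --pt "0 0 0 0 0 0 -0.6" --pt "0 0 0 0 0 0 -0.6" --pt "0 0 -0.02 0 0 0 -0.6" --pt "0 0 -0.07 0 0 0 -0.6" --pt "0 0 -0.098 0 0 0 -0.6" --pt "0 0 -0.098 0 0 0 1" --pt "0 0 -0.098 0 0 0 1" --pt "0 0 -0.098 0 0 0 1" --pt "0 0 -0.098 0 0 0 1" --newtons 30

```text
clock: 10.2
tcp_pos: [0.4178, -0.1335, 0.1878]
orientation: [-2.219, -2.222, -0.001]
contact_force: [0.2, 0.5, 0.5]
grip_width: 0.0206
```

Run:
```python
from circ import *
o=readout.get_obs();print({k:np.round(o[k],4) for k in("tcp_pos","contact_force","grip_width")})
s=grab_frame("scene");w=grab_frame("wrist")
a=cv2.resize(s["img"][140:260,210:340],(480,440));b=cv2.resize(w["img"][200:400,230:420],(320,337))
im=np.zeros((440,800,3),np.uint8);im[:,:480]=a;im[:337,480:]=b
cv2.imwrite("pics/p2.png",im[:,:,::-1])
```

```text
{'tcp_pos': array([ 0.4178, -0.1335,  0.1878]), 'contact_force': array([0.2254, 0.5123, 0.5016]), 'grip_width': np.float64(0.0206)}
```

View pics/p2.png

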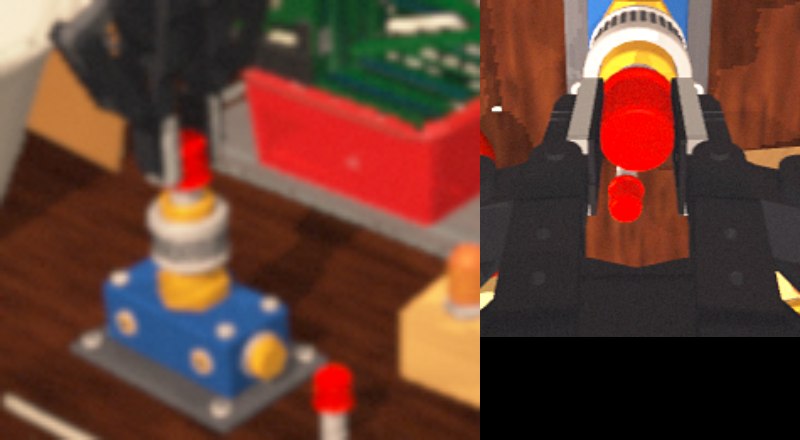

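step_arm --pt "0 0 -0.03 0 0 0 1" --pt "0 0 -0.08 0 0 0 1" --pt "0 0 -0.14 0 0 0 1" --pt "-0.1 0.01 -0.14 0 0 0 1" --pt "-0.2 0.02 -0.14 0 0 0 1" --pt "-0.3 0.03 -0.14 0 0 0 1" --pt "-0.39 0.044 -0.14 0 0 0 1" --pt "-0.39 0.044 -0.14 0 0 0 1" --pt "-0.39 0.044 -0.14 0 0 0 1" --pt "-0.39 0.044 -0.14 0 0 0 1"

```text
clock: 11.55
tcp_pos: [0.4403, -0.3271, 0.2576]
orientation: [-2.217, -2.223, -0.002]
contact_force: [-0.4, 0.5, -1.2]
grip_width: 0.021
```

Run:
```python
from circ import *
o=readout.get_obs();print({k:np.round(o[k],4) for k in("tcp_pos","contact_force","grip_width")})
w=grab_frame("wrist")
for t,z in(("rack_hole0",.04),("gauge",.04),("silencer",.04),("blank",.15)):
    print(t,[(np.round(q["point"],1).tolist(),round(q["p"],2),atz(w,q["point"],z)[:2].round(4)) for q in tip_of(t,w)][:3])
a=rect(w,.04,(.505,-.31),.1,400)
im=np.hstack([a,cv2.resize(w["img"][:,120:520],(400,400))])
cv2.imwrite("pics/p3.png",im[:,:,::-1])
```

```text
{'tcp_pos': array([ 0.4403, -0.3271,  0.2576]), 'contact_force': array([-0.3879,  0.4721, -1.1558]), 'grip_width': np.float64(0.021)}
rack_hole0 [([388.1, 109.4], 0.86, array([ 0.5   , -0.2492])), ([391.5, 225.0], 0.71, array([ 0.5113, -0.3626])), ([388.5, 171.2], 0.68, array([ 0.5043, -0.3065]))]
gauge [([388.7, 171.3], 0.55, array([ 0.5045, -0.3066]))]
silencer [([389.5, 108.8], 0.6, array([ 0.5013, -0.2487]))]
blank [([322.7, 258.6], 0.62, array([ 0.4406, -0.3427])), ([291.8, 95.7], 0.56, array([ 0.4232, -0.242 ]))]
```

View pics/p3.png

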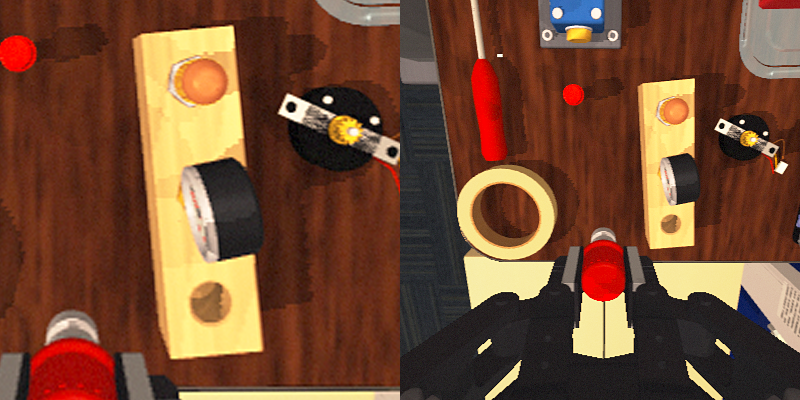

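step_arm --pt "-0.035 0.07 0 0 0 0 1" --pt "-0.069 0.141 0.03 0 0 0 1" --pt "-0.069 0.141 0.08 0 0 0 1" --pt "-0.069 0.141 0.13 0 0 0 1" --pt "-0.069 0.141 0.17 0 0 0 1" --pt "-0.069 0.141 0.2 0 0 0 1" --pt "-0.069 0.141 0.23 0 0 0 1" --pt "-0.069 0.141 0.255 0 0 0 1" --pt "-0.069 0.141 0.274 0 0 0 1" --pt "-0.069 0.141 0.274 0 0 0 1"

```text
clock: 13.05
tcp_pos: [0.5106, -0.3619, 0.1199]
orientation: [-2.217, -2.222, -0.001]
contact_force: [0.1, -0.7, -0.5]
grip_width: 0.0209
```

step_arm --pt "0 0 0.003 0 0 0 1" --pt "0 0 0.003 0 0 0 0" --pt "0 0 0.003 0 0 0 -0.5" --pt "0 0 0.003 0 0 0 -1" --pt "0 0 0.003 0 0 0 -1" --pt "0 0 -0.05 0 0 0 -1" --pt "0 0 -0.12 0 0 0 -1" --pt "0.0 0 -0.22 0 0 0 -1" --pt "0.0 0 -0.24 0 0 -0.0147 -1" --pt "0.0 0 -0.24 0 0 -0.0147 -1"

```text
clock: 14.3
tcp_pos: [0.5111, -0.3624, 0.241]
orientation: [-2.115, -2.323, -0.003]
contact_force: [-0.5, 0.5, -0.6]
grip_width: 0.0856
```

Run:
```python
from circ import *
o=readout.get_obs();print({k:np.round(o[k],4) for k in("tcp_pos","contact_force","grip_width")})
w=grab_frame("wrist")
for t,z in(("rack_hole0",.04),("gauge",.04),("blank",.04)):
    print(t,[(np.round(q["point"],1).tolist(),round(q["p"],2),atz(w,q["point"],z)[:2].round(4)) for q in tip_of(t,w)][:3])
a=rect(w,.04,(.506,-.326),.075,400);b=rect(w,.097,(.506,-.306),.05,400)
im=np.hstack([a,b])
cv2.imwrite("pics/p4.png",im[:,:,::-1])
```

```text
{'tcp_pos': array([ 0.5111, -0.3624,  0.241 ]), 'contact_force': array([-0.5069,  0.4764, -0.5718]), 'grip_width': np.float64(0.0856)}
rack_hole0 [([320.9, 65.7], 0.83, array([ 0.4997, -0.251 ])), ([321.4, 195.2], 0.72, array([ 0.5103, -0.3617]))]
gauge [([319.6, 133.6], 0.6, array([ 0.5036, -0.3057]))]
blank [([323.8, 194.9], 0.69, array([ 0.5126, -0.3612])), ([220.4, 38.0], 0.68, array([ 0.4173, -0.2383]))]
```

View pics/p4.png

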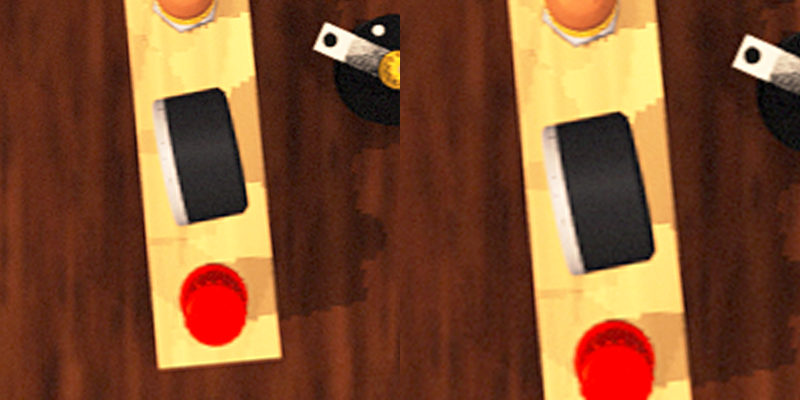

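step_arm --pt "0.06 0 0 0 0 -0.006 -0.1" --pt "0.113 0.0006 0 0 0 -0.013 -0.1" --pt "0.113 0.0006 0 0 0 -0.013 -0.1" --pt "0.113 0.0006 0.06 0 0 -0.013 -0.1" --pt "0.113 0.0006 0.12 0 0 -0.013 -0.1" --pt "0.113 0.0006 0.18 0 0 -0.013 -0.1" --pt "0.113 0.0006 0.22 0 0 -0.013 -0.1" --pt "0.113 0.0006 0.22 0 0 -0.013 -0.1" --pt "0.113 0.0006 0.22 0 0 -0.013 1" --pt "0.113 0.0006 0.22 0 0 -0.013 1" --newtons 35

```text
clock: 15.75
tcp_pos: [0.5056, -0.3056, 0.1301]
orientation: [-2.018, -2.405, -0.002]
contact_force: [0.9, -0.5, 0.5]
grip_width: 0.0236
```

step_arm --pt "0 0 0 0 0 0 1" --pt "0 0 0 0 0 0 1" --pt "0 0 -0.02 0 0 0 1" --pt "0 0 -0.07 0 0 0 1" --pt "0 0 -0.14 0 0 0 1" --pt "0 0 -0.2 0 0 0 1" --pt "0 0 -0.24 0 0 0 1" --pt "0 0 -0.24 0 0 0 1" --pt "0 0 -0.24 0 0 0 1" --pt "0 0 -0.24 0 0 0 1"

```text
clock: 17.0
tcp_pos: [0.5053, -0.3054, 0.2489]
orientation: [-2.016, -2.404, -0.001]
contact_force: [-0.3, -0.2, -2.7]
grip_width: 0.0234
```

Run:
```python
from circ import *
o=readout.get_obs();print({k:np.round(o[k],4) for k in("tcp_pos","contact_force","grip_width")})
w=grab_frame("wrist");s=grab_frame("scene")
b=w["img"][180:400,220:420];a=s["img"][130:270,250:430]
im=np.hstack([cv2.resize(b,(400,440)),cv2.resize(a,(400,440))])
cv2.imwrite("pics/p5.png",im[:,:,::-1]);
```

```text
{'tcp_pos': array([ 0.5053, -0.3054,  0.2489]), 'contact_force': array([-0.2952, -0.2001, -2.7257]), 'grip_width': np.float64(0.0234)}
```

View pics/p5.png

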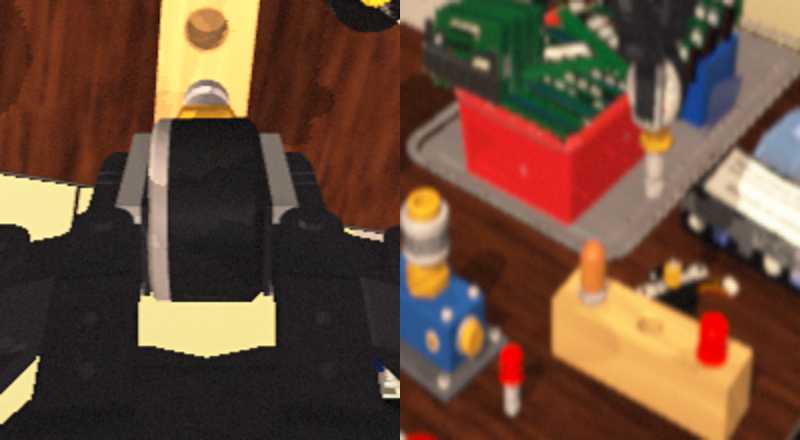

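step_arm --pt "0.06 -0.03 0 0 0 0 1" --pt "0.13 -0.066 0 0 0 0 1" --pt "0.2 -0.1 0 0 0 0 1" --pt "0.258 -0.132 0 0 0 0 1" --pt "0.258 -0.132 0 0 0 0 1" --pt "0.258 -0.132 0 0 0 0 1" --pt "0.258 -0.132 0 0 0 0 1" --pt "0.258 -0.132 0 0 0 0 1" --pt "0.258 -0.132 0 0 0 0 1" --pt "0.258 -0.132 0 0 0 0 1"

```text
clock: 18.35
tcp_pos: [0.418, -0.1903, 0.2497]
orientation: [-2.017, -2.404, -0.001]
contact_force: [0.2, -0.4, -2.0]
grip_width: 0.0237
```

Run:
```python
from circ import *
o=readout.get_obs();print({k:np.round(o[k],4) for k in("tcp_pos","contact_force","grip_width")})
w=grab_frame("wrist");np.save("w.npy",w["img"]);M=np.array(w["world_to_cam"]);print((-M[:3,:3].T@M[:3,3]).round(4))
c=(.4183,-.1335)
print([(t,np.round(q["point"],1).tolist(),round(q["p"],2),atz(w,q["point"],z)[:2].round(4)) for t,z in(("mouth",.1),("gauge",o["tcp_pos"][2]-.09)) for q in tip_of(t,w)[:2]])
a=rect(w,.1,c,.025,400)
zt=o["tcp_pos"][2]-.12
b=rect(w,zt,o["tcp_pos"][:2],.025,400)
for im in(a,b):
    for k in range(0,400,80): im[k,::4]=0;im[::4,k]=0
cv2.imwrite("pics/p6.png",np.hstack([a,b])[:,:,::-1])
```

```text
{'tcp_pos': array([ 0.418 , -0.1903,  0.2497]), 'contact_force': array([ 0.1952, -0.4169, -1.9788]), 'grip_width': np.float64(0.0237)}
[ 0.405  -0.1131  0.3188]
[('mouth', [333.0, 145.5], 0.78, array([ 0.4161, -0.1368])), ('gauge', [322.5, 247.9], 0.61, array([ 0.4179, -0.1896]))]
```

View pics/p6.png

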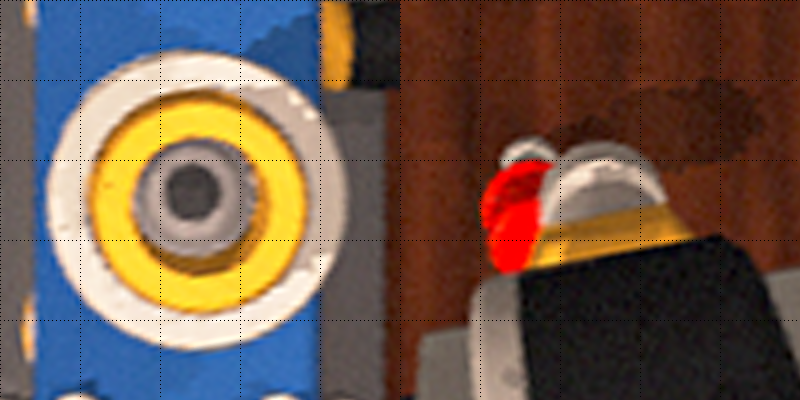

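step_arm --pt "0.06 0.01 0 0 0 0 1" --pt "0.113 0.0192 0 0 0 0 1" --pt "0.113 0.0192 0.02 0 0 0 1" --pt "0.113 0.0192 0.04 0 0 0 1" --pt "0.113 0.0192 0.05 0 0 0 1" --pt "0.113 0.0192 0.054 0 0 0 1" --pt "0.113 0.0192 0.058 0 0 0 1" --pt "0.113 0.0192 0.06 0 0 0 1" --pt "0.113 0.0192 0.062 0 0 0 1" --pt "0.113 0.0192 0.0636 0 0 0 1"

```text
clock: 19.75
tcp_pos: [0.4177, -0.1329, 0.2182]
orientation: [-2.017, -2.405, -0.001]
contact_force: [0.9, 0.2, -1.1]
grip_width: 0.0235
```

step_arm --pt "0 0 0.001 0 0 0 1" --pt "0 0 0.002 0 0 0 1" --pt "0 0 0.003 0 0 0 1" --pt "0 0 0.004 0 0 0 1" --pt "0 0 0.005 0 0 0 1" --pt "0 0 0.006 0 0 0 1" --pt "0 0 0.006 0 0 0 1" --pt "0 0 0.006 0 0 0 1" --pt "0 0 0.006 0 0 0 1" --pt "0 0 0.006 0 0 0 1"

```text
clock: 21.0
tcp_pos: [0.4178, -0.1329, 0.2152]
orientation: [-2.017, -2.405, -0.001]
contact_force: [0.4, -1.3, -2.2]
grip_width: 0.0235
```

step_arm --pt "0 0 0.003 0 0 0 1" --pt "0 0 0.006 0 0 0 1" --pt "0 0 0.009 0 0 0 1" --pt "0 0 0.012 0 0 0 1" --pt "0 0 0.015 0 0 0 1" --pt "0 0 0.018 0 0 0 1" --pt "0 0 0.021 0 0 0 1" --pt "0 0 0.024 0 0 0 1" --pt "0 0 0.026 0 0 0 1" --pt "0 0 0.026 0 0 0 1"

```text
clock: 22.25
tcp_pos: [0.4178, -0.1329, 0.2021]
orientation: [-2.017, -2.405, -0.001]
contact_force: [1.4, -1.4, -3.0]
grip_width: 0.0236
```

step_arm --pt "0 0 0.002 0 0 0 1" --pt "0 0 0.004 0 0 0 1" --pt "0 0 0.006 0 0 0 1" --pt "0 0 0.008 0 0 0 1" --pt "0 0 0.01 0 0 0 1" --pt "0 0 0.012 0 0 0 1" --pt "0 0 0.014 0 0 0 1" --pt "0 0 0.016 0 0 0 1" --pt "0 0 0.016 0 0 0 1" --pt "0 0 0.016 0 0 0 1" --newtons 55

```text
clock: 23.5
tcp_pos: [0.418, -0.1332, 0.1943]
orientation: [-2.018, -2.405, -0.001]
contact_force: [1.0, -3.4, 2.6]
grip_width: 0.0236
```

step_arm --pt "0 0 0.001 0 0 0 1" --pt "0 0 0.002 0 0 0 1" --pt "0 0 0.003 0 0 0 1" --pt "0 0 0.004 0 0 0 1" --pt "0 0 0.005 0 0 0 1" --pt "0 0 0.006 0 0 0 1" --pt "0 0 0.006 0 0 0 1" --pt "0 0 0.006 0 0 0 1" --pt "0 0 0.006 0 0 0 1" --pt "0 0 0.006 0 0 0 1"

```text
clock: 24.75
tcp_pos: [0.418, -0.1334, 0.1915]
orientation: [-2.018, -2.405, -0.001]
contact_force: [-1.1, -2.6, 6.3]
grip_width: 0.0233
```

step_arm --pt "0 0 0.0005 0 0 0 1" --pt "0 0 0.001 0 0 0 1" --pt "0 0 0.0015 0 0 0 1" --pt "0 0 0.002 0 0 0 1" --pt "0 0 0.0025 0 0 0 1" --pt "0 0 0.003 0 0 0 1" --pt "0 0 0.003 0 0 0 1" --pt "0 0 0.003 0 0 0 1" --pt "0 0 0.003 0 0 0 1" --pt "0 0 0.003 0 0 0 1"

```text
clock: 26.0
tcp_pos: [0.4181, -0.1331, 0.1901]
orientation: [-2.018, -2.405, -0.002]
contact_force: [-1.3, 1.1, 5.1]
grip_width: 0.0234
```

Run:
```python
from circ import *
o=readout.get_obs();print({k:np.round(o[k],4) for k in("tcp_pos","contact_force","grip_width")})
w=grab_frame("wrist");s=grab_frame("scene")
b=w["img"][180:400,220:420];a=s["img"][130:260,200:330]
im=np.hstack([cv2.resize(b,(400,440)),cv2.resize(a,(400,400))[:,:] if 0 else cv2.resize(a,(400,440))])
cv2.imwrite("pics/p7.png",im[:,:,::-1]);
```

```text
{'tcp_pos': array([ 0.4181, -0.1331,  0.1901]), 'contact_force': array([-1.3331,  1.0869,  5.061 ]), 'grip_width': np.float64(0.0234)}
```

View pics/p7.png

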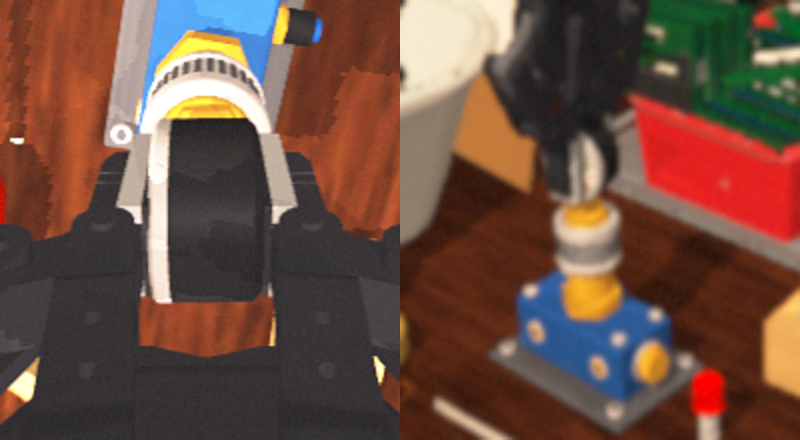

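Run:
```python
from circ import *
f=grab_frame("scene");a=cv2.cvtColor(cv2.imread("pics/scene0.png"),cv2.COLOR_BGR2RGB)
T=a[201:215,249:274]
def m(im,T):
    S=cv2.matchTemplate(im[190:225,240:285],T,cv2.TM_CCOEFF_NORMED);_,v,_,l=cv2.minMaxLoc(S);return v,l[0]+240,l[1]+190
print(m(a,T),m(f["img"],T))
p=cv2.resize(cv2.cvtColor(cv2.imread("pics/p2.png"),cv2.COLOR_BGR2RGB)[:440,:480],(130,120),interpolation=cv2.INTER_AREA)
b=np.zeros_like(a);b[140:260,210:340]=p;print("back",m(b,T))
print([(np.round(q["point"],1),round(q["p"],2)) for q in tip_of("sleeve_mid",f)[:2]], proj(f,(.4181,-.1336,.0865)).round(1),proj(f,(.4181,-.1336,.0785)).round(1))
```

```text
(1.0, 249, 201) (0.9992090463638306, 249, 201)
back (0.9414660930633545, 249, 204)
[(array([261.5, 201.2]), 0.8), (array([266.3, 238.3]), 0.19)] [259.9 199.8] [260.2 203.5]
```

step_arm --pt "0 0 -0.001 0 0 0 0" --pt "0 0 -0.001 0 0 0 -0.4" --pt "0 0 -0.001 0 0 0 -0.6" --pt "0 0 -0.001 0 0 0 -0.6" --pt "0 0 -0.04 0 0 0 -0.6" --pt "0 0 -0.1 0 0 0 -0.6" --pt "0 0 -0.17 0 0 0 -0.6" --pt "0 0 -0.24 0 0 0 -0.6" --pt "0 0 -0.24 0 0 0 -0.6" --pt "0 0 -0.24 0 0 0 -0.6"

```text
clock: 27.45
tcp_pos: [0.4178, -0.1332, 0.3096]
orientation: [-2.017, -2.405, -0.002]
contact_force: [-0.2, -0.1, -0.3]
grip_width: 0.0682
```

Run:
```python
from circ import *
f=grab_frame("scene")
a=cv2.cvtColor(cv2.imread("pics/scene0.png"),cv2.COLOR_BGR2RGB);T=a[201:215,249:274]
S=cv2.matchTemplate(f["img"][190:225,240:285],T,cv2.TM_CCOEFF_NORMED);_,v,_,l=cv2.minMaxLoc(S);print(v,l[0]+240,l[1]+190)
for z in(.1,.108): print(proj(f,(.4181,-.1336,z)).round(1))
print([(np.round(q["point"],1),round(q["p"],2)) for q in tip_of("gauge",f)[:2]])
save(f,"p8.png",(210,130,430,280),3.6)
```

```text
0.9992337822914124 249 201
[259.4 193.5]
[259.1 189.8]
[(array([257.2, 191.2]), 0.79)]
```

View pics/p8.png

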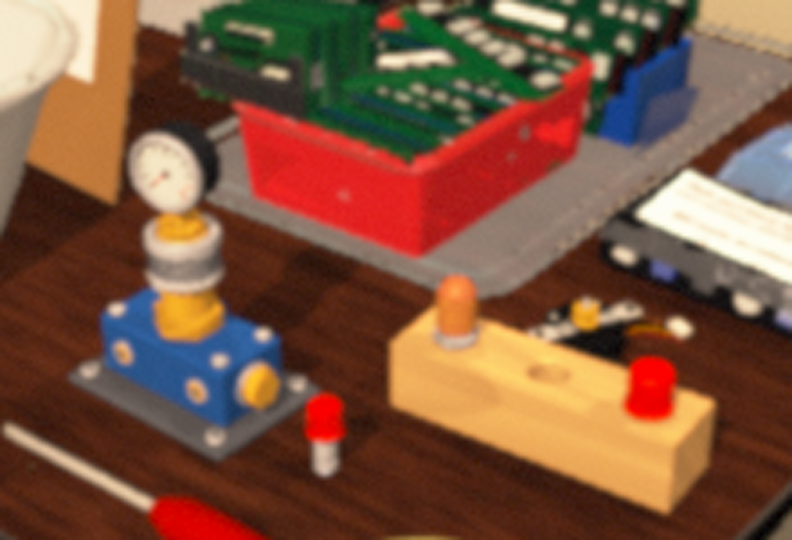

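The picture shows the gauge upright in the coupler (crop 175,200), with the sleeve forward. The red plug stands in the end hole (650,390), and the silencer is still in the rack (457,310). I'm handing it in.

```bash
python3 -c "
from h import *
print(r.hand_in())"
```

```text
the job is handed in; nothing more can be done
None
```

The gauge is fitted and locked in the blue air block's coupler, and the job was handed in at about 27.5 s of the 72 s allowed.

- **Dust plug:** I pulled the sleeve down about 9.5 mm. The red plug popped up and the sleeve stayed back. I then took the plug out and stood it in the empty end hole of the rack.
- **Gauge:** I gripped it across its case and lowered it into the bore without hitting the rim. It pressed home with readings of about 6 N between moves, and the sleeve sprang forward.
- **Last checks:**
  - The sleeve matches its starting forward position in the picture (0.999 match).
  - At the end of the press the tool height put the gauge's shoulder at about 100 mm, level with the mouth.
  - The last picture shows the gauge upright, the plug seated in the rack, the silencer undisturbed, and the small look-alike plug untouched. The gripper was clear of everything.
- **Disagreements:**
  - The gripper's width reading ran 1–3 mm low on objects of known size.
  - The network's first estimates of the hole positions differed by up to 9 mm between cameras. I settled them with closer views from the wrist camera.
  - In the last picture the network put the gauge's origin about 2 px above where a fully home plug should appear. At about 2 mm per pixel that is within its usual error, so I relied on the sleeve position and tool height instead.

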